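# Lock the bath filter bowl into its head

## Robot

A 7-joint arm with a two-finger parallel gripper is mounted at the origin on a cart in front of the work surface, level with it; the furniture and walls round the work are solid. World frame = base frame: x ahead of the robot, y to its left, z up, the work surface at z = 0. Lengths are in m, angles in degrees, forces in N, time in s.
With the tool pointing down it reaches from about 0.4 to 0.875 m from the base axis. Payload 6.5 kg.
Tool frame: the origin (TCP) lies at the centre of the arm's flange, where the gripper is bolted on; the fingertips stand 173 mm ahead of it and the grasp point (between the pads) lies 155 mm ahead of it; z points along the fingers, y is the line along which they close (so a half turn about z gives the same grasp; the last joint's range is limited). The gripper opens to 85 mm and grips with 20 to 120 N. Pads are 22 mm wide; open, the fingers measure 114 mm over their backs; the gripper's body (76 mm by 85 mm) begins 54 mm behind the grasp point. The pads swing forward as they close: fully open they stand 13 mm farther back than shut.
Start: joints at [59.805, 30.733, -0.252, 88.115, 0.149, 61.152, -4.079], TCP at [0.289, -0.582, 0.405] pointing down, gripper open.
Joint ranges: [-154.64, 154.64], [-21.42, 123.67], [-72.66, 72.17], [13.99, 137.28], [-74.86, 254.86], [10.95, 109.41], [-158.01, 158.01]. Speed limits (degrees/s): [136.94, 136.94, 180, 180, 180, 180, 180].

## Interface

Orientations are given as [roll, pitch, yaw] about the fixed x, y, z axes, in that order (R = Rz(yaw) Ry(pitch) Rx(roll)).
In Python, from rig import r, capture, calibration, ticket gives the robot as it stands.
- The arm moves only by the tool drive_tool, never from a script. Its argument "commands" is a list of rows, each an object of numbers: "gripper": the closure, from 0 (fully open) to 1 (shut); "x", "y", "z": the shift along the tool's x, y, z in mm; "wx", "wy", "wz": the turn, a rotation vector about the tool's x, y, z in rad. A call has exactly 10 rows; each row is the pose to reach, as a shift and turn from the pose commanded when the call began, along the tool's axes at that moment; what a row does not reach only later rows make up. A row lasts 1/10 s, in which the tool goes at most 50 mm and 8.59 degrees, less where a joint would pass 70% of its speed; a pose out of reach is approached as far as the arm can. A call with a gripper value outside its range is refused whole. The fingers move at their own pace and stop on an object; "squeeze" is the grip in N (left out, the last holds). Time passes only in rows, so rows that repeat a pose let the fingers close, or fill a call up. It gives the time, the measured TCP pose, the force, the opening and the grip force at its end, in the units of the state.
- r.state(): the state, without advancing time (a new reading comes with each control period).
- capture(name): name is "scene" or "side" or "wrist"; returns (picture, depth): 384x512x3 uint8, blue, green, red; 384x512 float32, m along the optical axis (not along the pixel's ray), 0 where there is no reading.
- calibration(name): a dict with "fov_y" (degrees; the focal length in pixels is half the picture's height over the tangent of half this angle, whatever the lens; pixels are square), "cx", "cy" (the principal point, pixels), "distortion" ([k1, k2, p1, p2, k3] as OpenCV has them; the pictures are not rectified), "origin" and "orientation" of the camera in the world. Camera axes: x right, y down, z forward; pixel columns grow to the right and rows downward; lengths in m; the calibration is good to about 2 mm. A picture is of the moment at which its call begins: read the wrist's pose just before it. calibration takes no time and is no camera call; for the wrist camera it gives the pose at the moment of the call.
- ticket.hand_in(): hands the job in; it is judged then, once.
The state is a dict: "clock": time; "joint_positions": joint angles; "dq": joint speeds; "joint_efforts": joint torques, N m; "position": TCP position; "ee_rot": TCP orientation; "force": force on the tool from outside, world axes, zero at the start; "moment": the same for the moment, N m; "width": opening from 0.0 (shut) to 1.0 (fully open); "grasp_force": force on a finger pad.
Only numpy, scipy, OpenCV 4.12 (cv2) and the standard library are available. Lean on these libraries where they do the work, as an engineer would, in place of code of your own. Each camera call takes 0.05 s, during which the arm holds its last target. There are 200 camera calls.

## Task

Take the filter bowl by the black grip of its stirrup handle, bring it in under the filter head and push it up into the mouth; feel for the slots by turning it under a light push, then twist it counter-clockwise (seen from above) against the sprung seal until it stops, let it settle down into the lock and let go. Be gentle with the plastic lugs: push and twist only lightly, and leave the small beaker, the vial and the roll of black tape alone.

Things in the scene. Friction and masses are not known exactly. Their poses are not given: they have to be found in the camera images.
- bowl_grip (a point): Centre of the black grip of the loose filter bowl, on the bowl's axis, 135 mm above its underside; the bowl stands upright on the table at first. Axes are the bowl's: z up, x from the handle's upright towards the bowl's axis. The grip is an upright block 30 mm long (x), 12 mm thick (y), 32 mm tall, free on top: pinch it across y from above.
- filter_bowl: White plastic bowl, 0.19 to 0.31 kg, 58 mm across up to 34 mm height, then a neck 48 mm across, chamfered top at 62 mm. Steel stirrup handle: an upright at x = -54 to -62 mm rises from the bowl (18 to 26 mm height) to a flat bar 10 mm wide, underside 112 mm up, that carries the grip; open on the +x side, so it reaches round and over the filter head. Origin: centre of underside.
- bowl_lugs (a point): Point on the bowl's axis, 50 mm above its underside (85 mm below bowl_grip), level with the undersides of its three lugs. The lugs are 10 mm wide and 6 mm tall, stand out of the neck to 31.5 mm from the axis, at 60, 180 and 300 degrees about z from x.
- filter_stand: Fixed stand with the filter head: a grey round housing 81 mm across, 111 to 149 mm above the table, open below. Origin on the table below the head's axis; z up, x from the head towards its post, which stands at x = 101 to 129 mm; an arm 26 mm wide joins it to the head; its foot covers x = 65 to 165 mm.
- head_mouth (a point): Point on the head's axis, 120 mm above the table, level with the ridges of the lock ring; axes as filter_stand. bowl_grip is 85 mm above it when the lugs just clear the ridges. Lifted so, the bowl turns counter-clockwise (from above) until the lugs meet solid stops 0.78 rad past mid-slot; just short of these are pockets 3 mm deep with 0.14 rad of play, where it is let down to 82 mm and locked.
- ring_underside (a point): Point on the head's axis at the flat underside of the metal lock ring: bore 52 mm, three lug slots 13 mm wide. At mid-slot the bowl's x stands at -0.40 rad (counter-clockwise from above positive) to the head's x, but the ring is clamped up to 0.36 rad off that either way and this is not measured: find the slots by feel; play about 0.06 rad either way. Lugs against it: bowl_grip 71 mm above head_mouth.
- seal_face (a point): Point on the head's axis at the underside of the unloaded seal plate, 127 mm above the table. The neck meets it when bowl_grip is 80 mm above head_mouth; it springs back with 2.4 N at first and 0.4 N more per mm, and stops hard after 10 mm.
- small_beaker: Clear open beaker, 57 mm across, 71 mm tall, a loose bystander. Origin under its centre.
- vial_2: Small white-capped vial, 25 mm across, 62 mm tall, a loose bystander. Origin under its centre.
- insul_tape: Roll of black tape lying flat, 55 mm across, 19 mm high, a loose bystander. Origin under its centre.

How it is judged (in metres and radians):
On the way, in this order (a step that is already met when the one before it is completed fails the run):
1. the bowl is held clear of the table, centred under the head (horizontal distance between bowl_grip and head_mouth below 0.012 m and z of bowl_grip in the frame of head_mouth between 0.04 and 0.078 m), for 0.1 s.
2. the lugs have gone up through the slots and are lifted against the sprung seal, above the ridges (horizontal distance between bowl_grip and head_mouth below 0.006 m and z of bowl_grip in the frame of head_mouth above 0.0845 m), for 0.2 s.
At the end, for the whole second after the job is handed in: The bowl hangs released and at rest in the head, lugs in the pockets: bowl_grip 79.5 to 83.7 mm above head_mouth and within 6 mm of its axis, tilted less than 0.06 rad (z of bowl_grip in the frame of head_mouth between 0.0795 and 0.0837 m and horizontal distance between bowl_grip and head_mouth below 0.006 m and angle between bowl_grip's own z axis and vertical below 0.06 rad and linear speed of filter_bowl below 0.01 m/s); the robot touches nothing.
It fails at once if the bowl and the filter head press on each other with more than 40 N (contact force between filter_bowl and filter_stand above 40 N).
It fails at once if the small beaker is moved by more than 20 mm (distance of small_beaker from where it was at the start of the episode above 0.02 m).
It fails at once if the vial is moved by more than 20 mm (distance of vial_2 from where it was at the start of the episode above 0.02 m).
It fails at once if the tape roll is moved by more than 20 mm (distance of insul_tape from where it was at the start of the episode above 0.02 m).
It also fails if it takes over 72 s, if anything falls off the work surface, if the arm or the gripper's body presses on something with over 40 N, if the wrist force passes 120 N, or if a joint passes its speed limit or range.

## Working session

There is one attempt and no reset: what is moved stays moved. The work goes in short steps, Python scripts to look and compute and a tool call to move; the robot and the scene stay as the last step left them, time stands still between calls to the robot, and variables do not carry over. Pictures are saved under pics/ and viewed, at most 10 in all, crops included, and the job is handed in when it is done.

Besides the shell and the picture viewer there is one more tool, called after ">>>" as a command line: name --argument value ..., lists and objects as JSON in quotes. drive_tool: Moves the arm, as the interface text tells. Its arguments: {"type":"object","properties":{"commands":{"type":"array"},"squeeze":{"type":"number"}},"required":["commands"]}

```bash
ls; mkdir -p pics
python3 - <<'E'
from rig import r,capture,calibration
import cv2,numpy as np
print(r.state())
ims=[]
for n in("scene","side"):
    c=calibration(n);print(n,c)
    p,d=capture(n);cv2.imwrite(f"pics/{n}0.png",p);np.save(f"pics/{n}0.npy",d);print((d>0).mean())
E
```

```text
pics
{'clock': 0.0, 'joint_positions': array([59.80850619, 30.77975641, -0.25495008, 88.17128969,  0.14813703,
       61.15119311, -4.07839516]), 'dq': array([-0.04190107, -0.01053236, -0.10576613,  0.07385588,  0.03383271,
       -0.02398088,  0.10690954]), 'joint_efforts': array([ 7.48758316e-05, -5.83415651e+01,  1.04848322e+00, -2.59105647e+01,
        1.22972604e-02,  9.35135409e-03, -8.40257826e-06]), 'position': array([ 0.28886097, -0.58191836,  0.40378313]), 'ee_rot': array([-1.79898290e+02,  6.40753433e-03,  2.64038504e+01]), 'force': array([-0.01460274,  0.22027916,  0.05317794]), 'moment': array([-0.0161086 ,  0.02309585,  0.02202567]), 'grasp_force': 0.0, 'width': 0.9998174221994164}
scene {'fov_y': 51.825466760142504, 'cx': 260.7465712786488, 'cy': 188.31280516540338, 'distortion': array([-0.05651519,  0.        ,  0.        ,  0.        ,  0.        ]), 'origin': array([0.22040385, 0.64527813, 0.69855604]), 'orientation': array([-134.9863958 ,   -1.10181854, -145.93185115])}
0.9961496988932291
side {'fov_y': 50.81075535144703, 'cx': 252.5222724228334, 'cy': 197.9118717621677, 'distortion': array([-0.0487002,  0.       ,  0.       ,  0.       ,  0.       ]), 'origin': array([ 0.45001542, -0.60253836,  0.4879613 ]), 'orientation': array([-116.21715546,    1.31368295,   -8.28765369])}
0.9962107340494791
```

View pics/scene0.png

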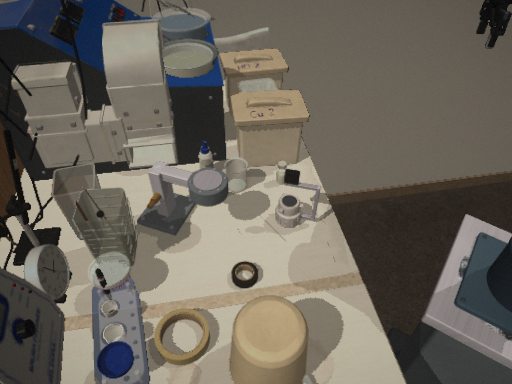

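View pics/side0.png

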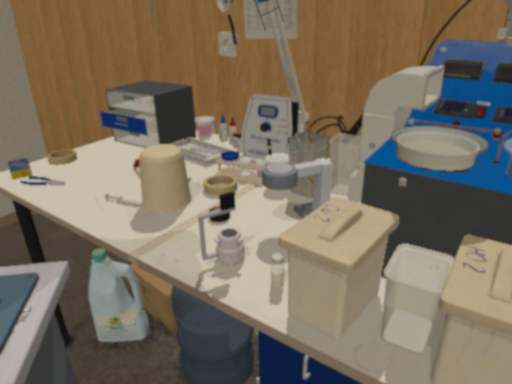

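The scene view shows the bowl at about (288,208) with its grip at (292,177) and upright at (317,203). The head is at (208,187) with its post at (165,190), the beaker at (236,175), the vial at (282,172) and the tape at (245,275). In the side view the grip is at (227,205), the bowl at (229,245), the upright at (204,235) and the head at (280,175).

```bash
cat > h.py <<'E'
import numpy as np,cv2
from scipy.spatial.transform import Rotation as R
from rig import calibration
def cam(c):
    f=192/np.tan(np.radians(c['fov_y']/2))
    return np.array([[f,0,c['cx']],[0,f,c['cy']],[0,0,1]]),c['distortion'],R.from_euler('xyz',c['orientation'],degrees=True).as_matrix(),c['origin']
def rays(c,uv):
    K,D,Rm,o=cam(c); n=cv2.undistortPoints(np.float64(uv).reshape(-1,1,2),K,D)[:,0]
    return np.c_[n,np.ones(len(n))]@Rm.T,o
def cloud(c,d):
    v,u=np.mgrid[:384,:512]; w,o=rays(c,np.c_[u.ravel(),v.ravel()])
    return (w*d.reshape(-1,1)+o).reshape(384,512,3)
def plane(c,uv,z):
    w,o=rays(c,uv); return o+w*((z-o[2])/w[:,2])[:,None]
def circ(p):
    A=np.c_[2*p[:,:2],np.ones(len(p))]; s=np.linalg.lstsq(A,(p[:,:2]**2).sum(1),rcond=None)[0]
    return s[:2],np.sqrt(s[2]+s[:2]@s[:2])
E
python3 - <<'E'
from h import *
out=[]
for n in("scene","side"):
    c=calibration(n);P=cloud(c,np.load(f"pics/{n}0.npy"));im=cv2.imread(f"pics/{n}0.png")
    np.save(f"pics/{n}P.npy",P)
    pts=[(292,177),(288,208),(317,203),(208,183),(168,190),(236,175),(282,172),(245,275)] if n=="scene" else [(227,200),(229,245),(204,235),(280,170),(322,190),(278,275)]
    for u,v in pts: print(n,u,v,P[v,u].round(3),im[v,u])
    x0,y0,w,h=(130,140,200,150) if n=="scene" else (180,150,160,140)
    out.append(cv2.resize(im[y0:y0+h,x0:x0+w],(400,300) if n=="scene" else (400,350),interpolation=cv2.INTER_CUBIC)[:300])
cv2.imwrite("pics/c0.png",np.hstack(out))
E
```

```text
scene 292 177 [0.491 0.111 0.14 ] [27 29 32]
scene 288 208 [0.485 0.127 0.062] [144 157 170]
scene 317 203 [0.435 0.089 0.075] [100 107 113]
scene 208 183 [0.614 0.232 0.149] [138 137 145]
scene 168 190 [0.72  0.249 0.082] [72 73 77]
scene 236 175 [0.641 0.106 0.06 ] [115 129 135]
scene 282 172 [0.567 0.017 0.042] [137 163 166]
scene 245 275 [ 0.486  0.286 -0.   ] [165 185 193]
side 227 200 [0.494 0.102 0.138] [19 19 19]
side 229 245 [0.492 0.083 0.047] [127 140 149]
side 204 235 [0.444 0.085 0.074] [135 147 155]
side 280 170 [0.621 0.205 0.149] [154 156 164]
side 322 190 [0.728 0.231 0.079] [129 132 138]
side 278 275 [ 0.575 -0.003  0.025] [132 156 162]
```

View pics/c0.png

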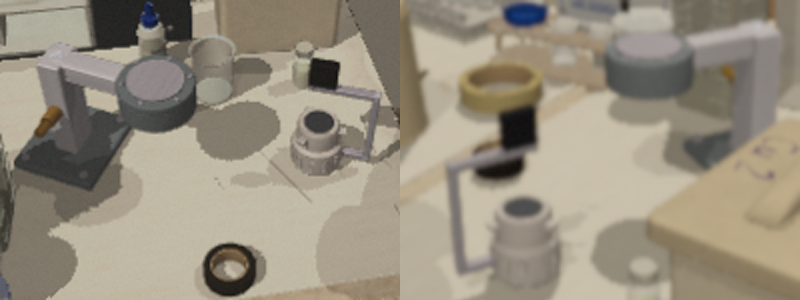

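Run:
```python
from h import *
PS={n:np.load(f"pics/{n}P.npy") for n in("scene","side")}
for n,P in PS.items():
    im=cv2.imread(f"pics/{n}0.png")
    def sel(x0,x1,y0,y1,z0,z1):
        m=(P[...,0]>x0)&(P[...,0]<x1)&(P[...,1]>y0)&(P[...,1]<y1)&(P[...,2]>z0)&(P[...,2]<z1);return m
    # head
    m=sel(.52,.7,.14,.3,.145,.153); q=P[m]; print(n,"headtop",len(q),q.mean(0).round(4))
    m=sel(.52,.68,.14,.3,.105,.153); q=P[m]
    h=cv2.convexHull(np.float32(q[:,:2]))[:,0]
    c,rad=circ(q[np.linalg.norm(q[:,:2]-np.median(q[:,:2],0),axis=1)>.034]); print(" head rough",c.round(4),rad.round(4),q.max(0).round(3),q.min(0).round(3))
    # side wall
    m=sel(.52,.7,.14,.3,.115,.140); q=P[m]; 
    for _ in range(5):
        c,rad=circ(q); e=abs(np.linalg.norm(q[:,:2]-c,axis=1)-rad); q=q[e<max(.002,np.percentile(e,85))]
    print(" wall fit",c.round(4),rad.round(4),len(q))
    m=sel(.6,.8,.15,.32,.03,.10); q=P[m]; mm=np.median(q,0); print(" post",len(q),mm.round(4),np.percentile(q,[5,95],axis=0).round(3).tolist())
    # grip
    m=sel(.44,.54,.06,.16,.125,.16); q=P[m]; print(" grip",len(q),q.min(0).round(4),q.max(0).round(4))
    t=q[q[:,2]>.148]; 
    if len(t)>5: print("  top",len(t),cv2.minAreaRect(np.float32(t[:,:2]*1000)))
    m=sel(.38,.54,.04,.16,.106,.125); q=P[m]; 
    l=cv2.fitLine(np.float32(q),cv2.DIST_HUBER,0,.01,.01).ravel(); print(" bar",len(q),l.round(4),np.degrees(np.arctan2(l[1],l[0])),q.min(0).round(3),q.max(0).round(3))
    m=sel(.40,.46,.04,.16,.035,.105); q=P[m]; print(" upright",len(q),np.median(q,0).round(4),np.percentile(q,[5,95],axis=0).round(4).tolist())
    m=sel(.45,.54,.06,.16,.058,.067); q=P[m]; c,rad=cv2.minEnclosingCircle(np.float32(q[:,:2]*1000)); print(" bowltop",len(q),np.array(c),rad)
    for nm,z0,z1 in(("neck",.038,.047),("body",.006,.03)):
        q=P[sel(.45,.54,.05,.18,z0,z1)]
        for _ in range(5):
            c,rad=circ(q); e=abs(np.linalg.norm(q[:,:2]-c,axis=1)-rad); q=q[e<max(.0015,np.percentile(e,85))]
        print(" ",nm,c.round(4),rad.round(4),len(q))
    for nm,b in (("beaker",(.58,.70,.05,.17,.02,.08)),("vial",(.54,.61,-.03,.05,.015,.07)),("tape",(.44,.56,.24,.36,.008,.03))):
        q=P[sel(*b)]; 
        if len(q)>5: print(" ",nm,len(q),q.min(0).round(3),q.max(0).round(3),circ(q))
```

```text
scene headtop 830 [0.6255 0.2275 0.1473]
 head rough [0.6247 0.2368] 0.0429 [0.68  0.266 0.151] [0.581 0.185 0.11 ]
 wall fit [0.633  0.2176] 0.0513 230
 post 637 [0.7218 0.2617 0.0819] [[0.716, 0.164, 0.036], [0.795, 0.298, 0.095]]
 grip 182 [0.4785 0.0969 0.125 ] [0.5084 0.1178 0.1527]
  top 64 ((494.0699768066406, 107.54859924316406), (29.545629501342773, 14.476794242858887), 16.203683853149414)
 bar 181 [0.9195 0.3906 0.0432 0.4673 0.1    0.1179] 23.016056 [0.435 0.083 0.107] [0.506 0.117 0.125]
 upright 82 [0.4381 0.0906 0.0721] [[0.4353, 0.0887, 0.0382], [0.4421, 0.0925, 0.1005]]
 bowltop 264 [494.94226074 108.56622314] 24.214855194091797
  neck [0.4945 0.1068] 0.024 45
  body [0.4946 0.1049] 0.0307 123
  beaker 570 [0.627 0.058 0.02 ] [0.684 0.115 0.073] (array([0.6565394 , 0.08691863]), np.float64(0.025146968406728698))
  vial 160 [ 0.563 -0.     0.016] [0.585 0.022 0.064] (array([0.57345409, 0.0113894 ]), np.float64(0.008862837511870858))
  tape 374 [0.458 0.265 0.008] [0.511 0.317 0.02 ] (array([0.48385665, 0.29217536]), np.float64(0.022211309317000907))
side headtop 439 [0
[... 236 characters left out ...]
0.125 ] [0.5091 0.1155 0.153 ]
  top 55 ((494.31781005859375, 104.72635650634766), (29.785926818847656, 12.901052474975586), 22.214805603027344)
 bar 215 [0.9467 0.3152 0.0665 0.4685 0.0924 0.1178] 18.41785 [0.435 0.079 0.106] [0.508 0.106 0.125]
 upright 149 [0.44   0.0813 0.0699] [[0.4358, 0.079, 0.0379], [0.4442, 0.0862, 0.101]]
 bowltop 244 [494.70135498 103.97406769] 24.502328872680664
  neck [0.4942 0.1053] 0.0231 77
  body [0.4936 0.1073] 0.0302 191
  vial 333 [ 0.562 -0.007  0.015] [0.585 0.017 0.064] (array([0.57416911, 0.00476266]), np.float64(0.009528989424940338))
  tape 126 [0.46  0.261 0.008] [0.509 0.314 0.02 ] (array([0.48392466, 0.28622003]), np.float64(0.02301681312247068))
```

```bash
cat >> h.py <<'E'
def tool(st,x,y,z,yaw):
    "shift (mm) and turn about tool z (rad) to a world TCP target, tool down"
    Rm=R.from_euler('xyz',st['ee_rot'],degrees=True)
    d=Rm.inv().apply(np.array([x,y,z])-st['position'])*1000
    t=(Rm.inv()*R.from_euler('xyz',[180,0,yaw],degrees=True)).as_rotvec()
    return d.round(1),t.round(4)
E
python3 - <<'E'
from h import *
from rig import r
a=np.array([.289,-.582]);b=np.array([.494,.106]);u=(b-a)/np.linalg.norm(b-a)
for n in("scene","side"):
    P=np.load(f"pics/{n}P.npy");q=P.reshape(-1,3);im=cv2.imread(f"pics/{n}0.png")
    s=(q[:,:2]-a)@u;e=abs((q[:,:2]-a)@[-u[1],u[0]])
    for s0 in np.arange(0,.9,.1):
        k=(s>s0)&(s<s0+.1)&(e<.14); print(n,s0.round(1),k.sum(),q[k,2].max().round(3) if k.any() else None,end=' | ')
    print()
    # head rim: top outline
    m=(np.linalg.norm(P[...,:2]-[.627,.223],axis=2)<.07)&(P[...,2]>.144)&(P[...,2]<.155)
    q=P[m]
    c=np.array([.627,.223])
    for _ in range(10):
        v=q[:,:2]-c; ang=np.degrees(np.arctan2(v[:,1],v[:,0])); rr=np.linalg.norm(v,axis=1)
        pts=[]
        for A in range(-180,180,10):
            if -40<A<60: continue
            k=(ang>=A)&(ang<A+10)
            if k.sum(): i=np.argmax(np.where(k,rr,0)); pts.append(q[i])
        c,rad=circ(np.array(pts))
    print(n,"rim",c.round(4),rad.round(4))
    # light disc by colour
    g=im.min(2); k=m&(g>120)&(np.linalg.norm(P[...,:2]-c,axis=2)<.045); ys,xs=np.nonzero(k); 
    hull=cv2.convexHull(np.int32(np.c_[xs,ys])); w=plane(calibration(n),hull[:,0],.149); print(" disc",cv2.minEnclosingCircle(np.float32(w[:,:2]*1000)))
    far=P[(np.linalg.norm(P[...,:2]-c,axis=2)<.135)&(np.linalg.norm(P[...,:2]-c,axis=2)>.05)&(P[...,0]>.64)&(P[...,1]>.17)&(P[...,2]>.10)&(P[...,2]<.2)]
    l=cv2.fitLine(np.float32(far[:,:2]),cv2.DIST_HUBER,0,.01,.01).ravel(); print(" arm",len(far),l.round(4),np.degrees(np.arctan2(l[1],l[0])), far.min(0).round(3),far.max(0).round(3))
    t=P[(P[...,2]>.12)&(np.linalg.norm(P[...,:2]-c,axis=2)<.16)&(np.linalg.norm(P[...,:2]-c,axis=2)>.1)]; print(" posttop",len(t),t[:,2].max().round(3),cv2.minAreaRect(np.float32(t[t[:,2]>t[:,2].max()-.008][:,:2]*1000)))
    f=P[(P[...,2]>.006)&(P[...,2]<.03)&(P[...,0]>.66)&(P[...,0]<.85)&(P[...,1]>.13)&(P[...,1]<.35)&(im.max(2)<100)]; print(" foot",len(f),cv2.minAreaRect(np.float32(f[:,:2]*1000)))
print(tool(r.state(),.45,-.1,.42,20),tool(r.state(),.4943,.106,.38,20))
E
```

```text
scene 0.0 1931 0.369 | scene 0.1 1091 -0.738 | scene 0.2 432 -0.74 | scene 0.3 0 None | scene 0.4 0 None | scene 0.5 1170 0.161 | scene 0.6 2572 0.159 | scene 0.7 4974 0.153 | scene 0.8 5847 0.151 | 
scene rim [0.6225 0.2249] 0.0393
 disc ((625.9707641601562, 225.64634704589844), 39.65660095214844)
 arm 730 [0.9469 0.3214 0.7111 0.259 ] 18.750061 [0.667 0.225 0.1  ] [0.748 0.275 0.147]
 posttop 311 0.149 ((629.7493286132812, 197.12205505371094), (278.6207580566406, 106.44479370117188), 12.126816749572754)
 foot 1152 ((750.6570434570312, 210.6932373046875), (108.5915756225586, 214.4094696044922), 21.65437889099121)
side 0.0 0 None | side 0.1 0 None | side 0.2 0 None | side 0.3 0 None | side 0.4 0 None | side 0.5 3018 0.16 | side 0.6 5060 0.158 | side 0.7 2649 0.153 | side 0.8 3876 0.15 | 
side rim [0.6223 0.2212] 0.0392
 disc ((624.1085815429688, 221.04039001464844), 40.30898666381836)
 arm 580 [0.9914 0.131  0.7202 0.2329] 7.5259886 [0.668 0.222 0.1  ] [0.753 0.271 0.147]
 posttop 233 0.15 ((623.4053955078125, 195.91860961914062), (281.8831481933594, 39.3355827331543), 26.47557830810547)
 foot 164 ((702.1635131835938, 267.6665954589844), (50.91166687011719, 53.0495719909668), 11.685885429382324)
(array([ 358.6, -360. ,  -15.6]), array([-0.0016,  0.0002,  0.1118])) (array([ 489.9, -524.8,   24.6]), array([-0.0016,  0.0002,  0.1118]))
```

>>> drive_tool --commands '[{"x":15,"y":-16,"wz":0.02},{"x":45,"y":-48,"wz":0.05},{"x":78,"y":-83,"wz":0.08},{"x":111,"y":-118,"wz":0.11},{"x":144,"y":-153,"wz":0.11},{"x":177,"y":-188,"wz":0.11},{"x":210,"y":-223,"wz":0.11},{"x":243,"y":-258,"wz":0.11},{"x":270,"y":-290,"wz":0.11},{"x":290,"y":-310,"wz":0.11}]'

```text
$.commands[0]: bad value
```

```bash
python3 -c "
from h import *
from rig import r
s=r.state();print(s['clock'],s['position'],s['ee_rot'],s['force']);print(tool(s,.494,.106,.40,20))"
```

```text
0.1 [ 0.28888596 -0.58194028  0.40387295] [-1.79909620e+02  8.21138574e-03  2.64057791e+01] [ 0.49438226  0.03820496 -0.24156858]
(array([ 489.7, -524.9,    4.6]), array([-0.0016,  0.0002,  0.1118]))
```

>>> drive_tool --commands '[{"gripper":0,"x":15,"y":-16,"z":0,"wx":0,"wy":0,"wz":0.02},{"gripper":0,"x":45,"y":-48,"z":0,"wx":0,"wy":0,"wz":0.05},{"gripper":0,"x":78,"y":-83,"z":0,"wx":0,"wy":0,"wz":0.08},{"gripper":0,"x":111,"y":-118,"z":0,"wx":0,"wy":0,"wz":0.11},{"gripper":0,"x":144,"y":-153,"z":0,"wx":0,"wy":0,"wz":0.11},{"gripper":0,"x":177,"y":-188,"z":0,"wx":0,"wy":0,"wz":0.11},{"gripper":0,"x":210,"y":-223,"z":0,"wx":0,"wy":0,"wz":0.11},{"gripper":0,"x":243,"y":-258,"z":0,"wx":0,"wy":0,"wz":0.11},{"gripper":0,"x":270,"y":-290,"z":0,"wx":0,"wy":0,"wz":0.11},{"gripper":0,"x":290,"y":-310,"z":0,"wx":0,"wy":0,"wz":0.11}]'

```text
clock: 1.1
position: [0.4111, -0.1724, 0.4046]
ee_rot: [-180.0, 0.0, 20.3]
force: [1.2, -0.1, 0.1]
width: 0.998
grasp_force: 0.0
```

```bash
python3 -c "
from h import *
from rig import r
s=r.state();print(s['clock'],s['position'],s['ee_rot'],s['force']);print(tool(s,.494,.106,.40,20))"
```

```text
1.1 [ 0.41107214 -0.17243266  0.40457596] [-1.79951536e+02  1.21545443e-02  2.02760294e+01] [ 1.21382639 -0.14614721  0.14167037]
(array([ 174.3, -232.4,    4.7]), array([-0.0008,  0.0002,  0.0048]))
```

>>> drive_tool --commands '[{"gripper":0,"x":15,"y":-20,"z":0,"wx":0,"wy":0,"wz":0},{"gripper":0,"x":39,"y":-52,"z":0,"wx":0,"wy":0,"wz":0},{"gripper":0,"x":66,"y":-88,"z":0,"wx":0,"wy":0,"wz":0},{"gripper":0,"x":93,"y":-124,"z":0,"wx":0,"wy":0,"wz":0},{"gripper":0,"x":120,"y":-160,"z":0,"wx":0,"wy":0,"wz":0},{"gripper":0,"x":144,"y":-192,"z":0,"wx":0,"wy":0,"wz":0},{"gripper":0,"x":162,"y":-216,"z":5,"wx":0,"wy":0,"wz":0},{"gripper":0,"x":172,"y":-228,"z":10,"wx":0,"wy":0,"wz":0},{"gripper":0,"x":174,"y":-232,"z":15,"wx":0,"wy":0,"wz":0},{"gripper":0,"x":174,"y":-232,"z":15,"wx":0,"wy":0,"wz":0}]'

```text
clock: 2.1
position: [0.4941, 0.102, 0.3887]
ee_rot: [-180.0, 0.1, 20.1]
force: [0.4, 0.5, 0.5]
width: 1.004
grasp_force: 0.0
```

Run:
```python
from h import *
from rig import r,capture
s=r.state();print(s['clock'],s['position'],s['ee_rot'],s['force'])
ims=[]
for n in("wrist","side","scene"):
    c=calibration(n);p,d=capture(n);P=cloud(c,d);np.save(f"pics/{n}1P.npy",P);cv2.imwrite(f"pics/{n}1.png",p)
    if n=="wrist":
        print(c['origin'],c['orientation'])
        m=(P[...,2]>.145)&(P[...,2]<.157)&(np.linalg.norm(P[...,:2]-[.494,.106],axis=2)<.03)&(p.max(2)<90)
        q=P[m];print("grip top",len(q));
        if len(q)>5:print(cv2.minAreaRect(np.float32(q[:,:2]*1000)),q[:,2].mean())
        ys,xs=np.nonzero((np.linalg.norm(P[...,:2]-[.6235,.223],axis=2)<.07)&(P[...,2]>.10)&(P[...,2]<.16));print("head px",len(xs),xs.min() if len(xs) else 0,xs.max() if len(xs) else 0)
    ims.append(cv2.resize(p,(400,300)))
cv2.imwrite("pics/w1.png",np.hstack(ims[:2]))
```

```text
2.1 [0.4940859  0.1020371  0.38869863] [-1.79987574e+02  1.25398390e-01  2.01439301e+01] [0.38830988 0.50278568 0.51608188]
[0.55659071 0.12591376 0.35798037] [ 1.64423443e+02 -4.02988658e-02 -6.97983942e+01]
grip top 610
((494.71112060546875, 106.81201171875), (30.096494674682617, 11.697935104370117), 20.516223907470703) 0.15082729192738953
head px 2527 99 205
```

View pics/w1.png

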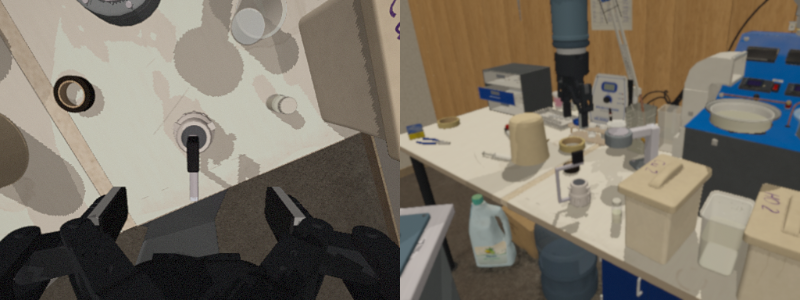

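The wrist view (left half) shows the grip and bowl below the gripper at about (195,140), the beaker at (250,25) and the vial at (285,103). The grip measures (0.4947, 0.1068) at 20.5°. Next I descend and close.

>>> drive_tool --commands '[{"gripper":0,"x":2,"y":-4,"z":5,"wx":0,"wy":0,"wz":0},{"gripper":0,"x":2,"y":-4,"z":18,"wx":0,"wy":0,"wz":0},{"gripper":0,"x":2,"y":-4,"z":34,"wx":0,"wy":0,"wz":0},{"gripper":0,"x":2,"y":-4,"z":50,"wx":0,"wy":0,"wz":0},{"gripper":0,"x":2,"y":-4,"z":66,"wx":0,"wy":0,"wz":0},{"gripper":0,"x":2,"y":-4,"z":80,"wx":0,"wy":0,"wz":0},{"gripper":0,"x":2,"y":-4,"z":90,"wx":0,"wy":0,"wz":0},{"gripper":0,"x":2,"y":-4,"z":96,"wx":0,"wy":0,"wz":0},{"gripper":0,"x":2,"y":-4,"z":96,"wx":0,"wy":0,"wz":0},{"gripper":0,"x":2,"y":-4,"z":96,"wx":0,"wy":0,"wz":0}]'

```text
clock: 3.25
position: [0.4953, 0.1066, 0.294]
ee_rot: [180.0, -0.0, 20.1]
force: [0.5, 0.5, -0.2]
width: 1.004
grasp_force: 0.0
```

```bash
python3 -c "
from h import *
from rig import r
s=r.state();print(s['clock'],s['position'],s['ee_rot'],s['force']);print(tool(s,.4947,.1068,.293,20.3))"
```

```text
3.25 [0.49531262 0.10663111 0.29397136] [ 1.79997343e+02 -3.43457327e-02  2.01038314e+01] [ 0.51770948  0.52998392 -0.15479247]
(array([-0.5, -0.4,  1. ]), array([ 0.    , -0.0006, -0.0034]))
```

>>> drive_tool --commands '[{"gripper":0.3,"x":0,"y":0,"z":0,"wx":0,"wy":0,"wz":0},{"gripper":0.6,"x":0,"y":0,"z":0,"wx":0,"wy":0,"wz":0},{"gripper":0.75,"x":0,"y":0,"z":0,"wx":0,"wy":0,"wz":0},{"gripper":0.85,"x":0,"y":0,"z":0,"wx":0,"wy":0,"wz":0},{"gripper":1,"x":0,"y":0,"z":0,"wx":0,"wy":0,"wz":0},{"gripper":1,"x":0,"y":0,"z":0,"wx":0,"wy":0,"wz":0},{"gripper":1,"x":0,"y":0,"z":0,"wx":0,"wy":0,"wz":0},{"gripper":1,"x":0,"y":0,"z":0,"wx":0,"wy":0,"wz":0},{"gripper":1,"x":0,"y":0,"z":0,"wx":0,"wy":0,"wz":0},{"gripper":1,"x":0,"y":0,"z":0,"wx":0,"wy":0,"wz":0}]' --squeeze 60

```text
clock: 4.25
position: [0.4953, 0.1065, 0.2939]
ee_rot: [180.0, -0.0, 20.1]
force: [0.3, -1.0, 4.4]
width: 0.128
grasp_force: 59.1
```

>>> drive_tool --commands '[{"gripper":1,"x":0,"y":0,"z":-4,"wx":0,"wy":0,"wz":0},{"gripper":1,"x":0,"y":0,"z":-12,"wx":0,"wy":0,"wz":0},{"gripper":1,"x":0,"y":0,"z":-22,"wx":0,"wy":0,"wz":0},{"gripper":1,"x":0,"y":0,"z":-32,"wx":0,"wy":0,"wz":0.02},{"gripper":1,"x":3,"y":-6,"z":-40,"wx":0,"wy":0,"wz":0.07},{"gripper":1,"x":10,"y":-22,"z":-43,"wx":0,"wy":0,"wz":0.14},{"gripper":1,"x":19,"y":-42,"z":-43,"wx":0,"wy":0,"wz":0.22},{"gripper":1,"x":28,"y":-62,"z":-43,"wx":0,"wy":0,"wz":0.3},{"gripper":1,"x":37,"y":-80,"z":-43,"wx":0,"wy":0,"wz":0.36},{"gripper":1,"x":42,"y":-92,"z":-43,"wx":0,"wy":0,"wz":0.4}]'

```text
clock: 5.25
position: [0.5028, 0.2093, 0.3376]
ee_rot: [-179.9, -0.0, -2.9]
force: [0.6, 1.0, -2.9]
width: 0.13
grasp_force: 58.5
```

>>> drive_tool --commands '[{"gripper":1,"x":2,"y":-10,"z":0,"wx":0,"wy":0,"wz":0.04},{"gripper":1,"x":3,"y":-20,"z":0,"wx":0,"wy":0,"wz":0.08},{"gripper":1,"x":4,"y":-29,"z":0,"wx":0,"wy":0,"wz":0.09},{"gripper":1,"x":4,"y":-33,"z":0,"wx":0,"wy":0,"wz":0.09},{"gripper":1,"x":4,"y":-33,"z":0,"wx":0,"wy":0,"wz":0.09},{"gripper":1,"x":4,"y":-33,"z":0,"wx":0,"wy":0,"wz":0.09},{"gripper":1,"x":4,"y":-33,"z":0,"wx":0,"wy":0,"wz":0.09},{"gripper":1,"x":4,"y":-33,"z":0,"wx":0,"wy":0,"wz":0.09},{"gripper":1,"x":4,"y":-33,"z":0,"wx":0,"wy":0,"wz":0.09},{"gripper":1,"x":4,"y":-33,"z":0,"wx":0,"wy":0,"wz":0.09}]'

```text
clock: 6.25
position: [0.5085, 0.24, 0.3367]
ee_rot: [180.0, 0.0, -8.0]
force: [0.1, -0.0, -3.5]
width: 0.126
grasp_force: 58.5
```

```bash
cat > m.py <<'E'
from h import *
from rig import r,capture
import sys
tag=sys.argv[1]
s=r.state();print(s['clock'],s['position'].round(4),s['ee_rot'].round(2),s['force'].round(2),s['moment'].round(2))
tcp=s['position'];hc=np.array([.6235,.223]);ims=[]
for n in("scene","side","wrist"):
    c=calibration(n);p,d=capture(n);P=cloud(c,d);np.save(f"pics/{n}{tag}P.npy",P);cv2.imwrite(f"pics/{n}{tag}.png",p)
    ims.append(p)
    D=np.linalg.norm(P[...,:2]-hc,axis=2)
    q=P[(D<.07)&(P[...,2]>.144)&(P[...,2]<.153)]
    cc=hc.copy()
    if len(q)>50:
        for _ in range(8):
            v=q[:,:2]-cc;a=np.degrees(np.arctan2(v[:,1],v[:,0]));rr=np.linalg.norm(v,axis=1)
            k=[np.argmax(np.where((a>=A)&(a<A+10),rr,0)) for A in range(-180,180,10) if not -40<A<60 and ((a>=A)&(a<A+10)).any()]
            if len(k)<6:break
            cc,rad=circ(q[k])
        print(n,"head",cc.round(4),rad.round(4),len(k))
    zb=tcp[2]-.159-.135
    for nm,z0,z1,rm in(("body",.005,.03,.045),("neck",.036,.048,.04)):
        q=P[(np.linalg.norm(P[...,:2]-tcp[:2],axis=2)<rm)&(P[...,2]>zb+z0)&(P[...,2]<zb+z1)]
        if len(q)<20: continue
        for _ in range(6):
            c2,rad=circ(q);e=abs(np.linalg.norm(q[:,:2]-c2,axis=1)-rad);q=q[e<max(.0015,np.percentile(e,88))]
        print(n,nm,c2.round(4),rad.round(4),len(q))
cv2.imwrite(f"pics/m{tag}.png",np.hstack([cv2.resize(ims[0][130:280,130:330],(400,300)),cv2.resize(ims[1][130:280,180:380],(400,300))]))
E
python3 m.py a
```

```text
6.25 [0.5085 0.24   0.3367] [179.99   0.    -7.98] [ 0.12 -0.01 -3.47] [0.05 0.04 0.02]
scene head [0.6242 0.2264] 0.0378 27
scene body [0.5078 0.2405] 0.0291 164
scene neck [0.5073 0.2411] 0.0235 83
side head [0.6219 0.221 ] 0.0388 27
side body [0.507  0.2409] 0.0294 165
side neck [0.5077 0.2401] 0.0241 77
wrist head [0.6142 0.2261] 0.0333 27
wrist body [0.5079 0.2407] 0.0292 273
wrist neck [0.5068 0.2409] 0.0255 309
```

View pics/ma.png

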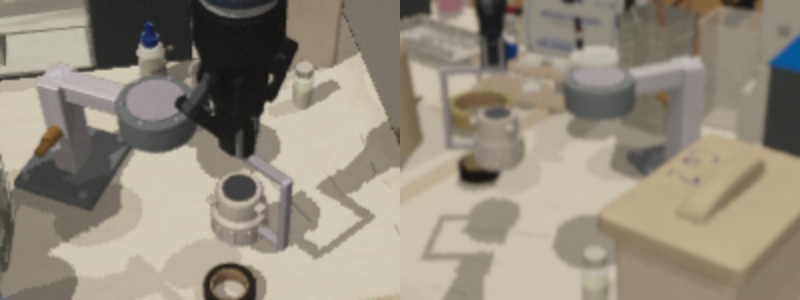

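The bowl is held upright, at about (237,205) in the left crop and (498,135) in the right crop, and it is clear of the head. Now I refine the head's axis and yaw.

Run:
```python
from h import *
from scipy.optimize import least_squares
C=[]
for n in("scene","side","wrist"):
    P=np.load(f"pics/{n}aP.npy")
    D=np.linalg.norm(P[...,:2]-[.6235,.223],axis=2)
    q=P[(D<.05)&(D>.030)&(P[...,2]>.114)&(P[...,2]<.144)&(P[...,0]<.65)]
    f=lambda c:np.linalg.norm(q[:,:2]-c,axis=1)-.0405
    s=least_squares(f,[.6235,.223],loss='soft_l1',f_scale=.001); print(n,"wall",len(q),s.x.round(4),np.median(abs(s.fun)).round(4))
    c=s.x
    v=P[...,:2]-c;rr=np.linalg.norm(v,axis=2)
    A=(rr>.048)&(rr<.098)&(v[...,0]>.03)&(np.abs(v[...,1]-.25*v[...,0])<.03)&(P[...,2]>.11)
    z=P[A][:,2]
    if A.sum()<20: continue
    print(" armz",np.percentile(z,[2,50,98]).round(3))
    top=P[A&(P[...,2]>np.percentile(z,98)-.006)]; side=P[A&(P[...,2]<np.percentile(z,98)-.007)]
    for nm,t in(("top",top),("side",side)):
        if len(t)<10: continue
        l=cv2.fitLine(np.float32(t[:,:2]),cv2.DIST_HUBER,0,.001,.01).ravel(); l=l if l[0]>0 else l*[-1,-1,1,1]
        off=(l[2]-c[0])*-l[1]+(l[3]-c[1])*l[0]
        print(" ",nm,len(t),"dir",np.degrees(np.arctan2(l[1],l[0])).round(2),"offset",off.round(4))
    pz=P[(rr>.09)&(rr<.14)&(v[...,0]>.05)&(np.abs(v[...,1]-.25*v[...,0])<.04)&(P[...,2]>.03)&(P[...,2]<.1)]
    print(" post",len(pz),cv2.minAreaRect(np.float32(pz[:,:2]*1000)), np.degrees(np.arctan2(*(np.median(pz[:,:2],0)-c)[::-1])))
```

```text
scene wall 401 [0.6232 0.2238] 0.0005
 armz [0.123 0.144 0.147]
  top 226 dir 11.44 offset 0.0063
  side 122 dir 13.64 offset 0.0139
 post 434 ((726.4581298828125, 260.3096008300781), (58.62663650512695, 27.127573013305664), 82.43622589111328) 24.04362313605663
side wall 405 [0.6227 0.2242] 0.0008
 armz [0.123 0.139 0.146]
  top 120 dir 14.58 offset -0.0085
  side 133 dir 14.51 offset -0.0132
 post 417 ((730.663818359375, 259.8516845703125), (30.453044891357422, 61.0626335144043), 17.308517456054688) 6.7178035335232105
wrist wall 271 [0.6234 0.2238] 0.0002
```

>>> drive_tool --commands '[{"gripper":1,"x":5,"y":0,"z":0,"wx":0,"wy":0,"wz":0},{"gripper":1,"x":18,"y":0,"z":0,"wx":0,"wy":0,"wz":0},{"gripper":1,"x":35,"y":0,"z":0,"wx":0,"wy":0,"wz":0},{"gripper":1,"x":53,"y":0,"z":0,"wx":0,"wy":0,"wz":0},{"gripper":1,"x":71,"y":0,"z":0,"wx":0,"wy":0,"wz":0},{"gripper":1,"x":89,"y":0,"z":0,"wx":0,"wy":0,"wz":0},{"gripper":1,"x":104,"y":0,"z":0,"wx":0,"wy":0,"wz":0},{"gripper":1,"x":113,"y":0,"z":0,"wx":0,"wy":0,"wz":0},{"gripper":1,"x":116,"y":0,"z":0,"wx":0,"wy":0,"wz":0},{"gripper":1,"x":116,"y":0,"z":0,"wx":0,"wy":0,"wz":0}]'

```text
clock: 7.4
position: [0.6236, 0.2239, 0.3364]
ee_rot: [180.0, 0.0, -8.0]
force: [0.5, -0.1, -2.4]
width: 0.131
grasp_force: 58.5
```

>>> drive_tool --commands '[{"gripper":1,"x":0,"y":0,"z":0,"wx":0,"wy":0,"wz":0.04},{"gripper":1,"x":0,"y":0,"z":0,"wx":0,"wy":0,"wz":0.1},{"gripper":1,"x":0,"y":0,"z":0,"wx":0,"wy":0,"wz":0.17},{"gripper":1,"x":0,"y":0,"z":0,"wx":0,"wy":0,"wz":0.24},{"gripper":1,"x":0,"y":0,"z":0,"wx":0,"wy":0,"wz":0.31},{"gripper":1,"x":0,"y":0,"z":0,"wx":0,"wy":0,"wz":0.37},{"gripper":1,"x":0,"y":0,"z":0,"wx":0,"wy":0,"wz":0.42},{"gripper":1,"x":0,"y":0,"z":0,"wx":0,"wy":0,"wz":0.45},{"gripper":1,"x":0,"y":0,"z":0,"wx":0,"wy":0,"wz":0.45},{"gripper":1,"x":0,"y":0,"z":0,"wx":0,"wy":0,"wz":0.45}]'

```text
clock: 8.4
position: [0.6232, 0.2242, 0.3367]
ee_rot: [180.0, 0.0, -33.7]
force: [-0.5, -1.2, -3.4]
width: 0.132
grasp_force: 58.5
```

```bash
python3 m.py b
```

```text
8.4 [0.6232 0.2242 0.3367] [ 1.7999e+02  1.0000e-02 -3.3680e+01] [-0.54 -1.21 -3.44] [-0.04 -0.05  0.01]
scene head [0.6133 0.2282] 0.0371 24
scene body [0.622 0.225] 0.0288 128
scene neck [0.6219 0.2246] 0.024 54
side head [0.6133 0.2192] 0.0348 27
side body [0.6215 0.2249] 0.0295 166
side neck [0.622  0.2243] 0.0239 84
wrist head [0.6234 0.2234] 0.0396 18
```

View pics/mb.png

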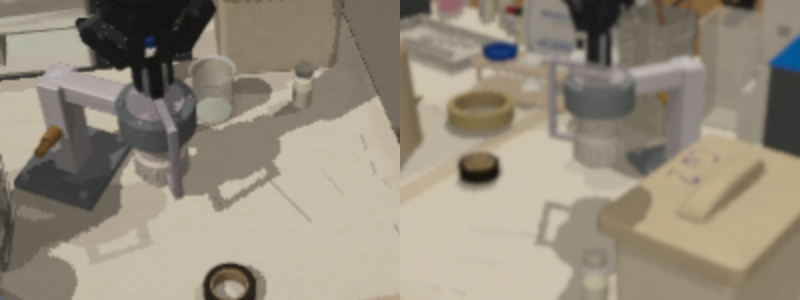

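The bowl sits centred under the head, at about (160,165) in the left crop and (600,140) in the right. I correct 1 mm and rise into the bore.

>>> drive_tool --commands '[{"gripper":1,"x":1.3,"y":0,"z":0,"wx":0,"wy":0,"wz":0},{"gripper":1,"x":1.3,"y":0,"z":-2,"wx":0,"wy":0,"wz":0},{"gripper":1,"x":1.3,"y":0,"z":-4,"wx":0,"wy":0,"wz":0},{"gripper":1,"x":1.3,"y":0,"z":-6,"wx":0,"wy":0,"wz":0},{"gripper":1,"x":1.3,"y":0,"z":-7,"wx":0,"wy":0,"wz":0},{"gripper":1,"x":1.3,"y":0,"z":-8,"wx":0,"wy":0,"wz":0},{"gripper":1,"x":1.3,"y":0,"z":-9,"wx":0,"wy":0,"wz":0},{"gripper":1,"x":1.3,"y":0,"z":-10,"wx":0,"wy":0,"wz":0},{"gripper":1,"x":1.3,"y":0,"z":-11,"wx":0,"wy":0,"wz":0},{"gripper":1,"x":1.3,"y":0,"z":-11,"wx":0,"wy":0,"wz":0}]'

```text
clock: 9.55
position: [0.6246, 0.2233, 0.3478]
ee_rot: [-180.0, -0.0, -33.8]
force: [0.3, -0.1, -3.3]
width: 0.135
grasp_force: 58.5
```

>>> drive_tool --commands '[{"gripper":1,"x":0,"y":0,"z":-0.5,"wx":0,"wy":0,"wz":0},{"gripper":1,"x":0,"y":0,"z":-1,"wx":0,"wy":0,"wz":0},{"gripper":1,"x":0,"y":0,"z":-1.5,"wx":0,"wy":0,"wz":0},{"gripper":1,"x":0,"y":0,"z":-2,"wx":0,"wy":0,"wz":0},{"gripper":1,"x":0,"y":0,"z":-2.5,"wx":0,"wy":0,"wz":0},{"gripper":1,"x":0,"y":0,"z":-3,"wx":0,"wy":0,"wz":0},{"gripper":1,"x":0,"y":0,"z":-3,"wx":0,"wy":0,"wz":0},{"gripper":1,"x":0,"y":0,"z":-3,"wx":0,"wy":0,"wz":0},{"gripper":1,"x":0,"y":0,"z":-3,"wx":0,"wy":0,"wz":0},{"gripper":1,"x":0,"y":0,"z":-3,"wx":0,"wy":0,"wz":0}]'

```text
clock: 10.55
position: [0.6244, 0.2233, 0.3501]
ee_rot: [180.0, 0.0, -33.8]
force: [2.4, 0.6, -14.1]
width: 0.13
grasp_force: 58.2
```

>>> drive_tool --commands '[{"gripper":1,"x":0,"y":0,"z":0.3,"wx":0,"wy":0,"wz":0},{"gripper":1,"x":0,"y":0,"z":0.4,"wx":0,"wy":0,"wz":0},{"gripper":1,"x":0,"y":0,"z":0.4,"wx":0,"wy":0,"wz":-0.02},{"gripper":1,"x":0,"y":0,"z":0.4,"wx":0,"wy":0,"wz":-0.04},{"gripper":1,"x":0,"y":0,"z":0.4,"wx":0,"wy":0,"wz":-0.06},{"gripper":1,"x":0,"y":0,"z":0.4,"wx":0,"wy":0,"wz":-0.08},{"gripper":1,"x":0,"y":0,"z":0.4,"wx":0,"wy":0,"wz":-0.1},{"gripper":1,"x":0,"y":0,"z":0.4,"wx":0,"wy":0,"wz":-0.1},{"gripper":1,"x":0,"y":0,"z":0.4,"wx":0,"wy":0,"wz":-0.1},{"gripper":1,"x":0,"y":0,"z":0.4,"wx":0,"wy":0,"wz":-0.1}]'

```text
clock: 11.55
position: [0.6242, 0.2232, 0.3501]
ee_rot: [180.0, 0.0, -28.0]
force: [-1.4, -0.6, -12.1]
width: 0.131
grasp_force: 58.5
```

```bash
cat > s.py <<'E'
from rig import r
s=r.state();print(s['clock'],s['position'].round(4),s['ee_rot'].round(2),s['force'].round(1),s['moment'].round(3))
E
python3 s.py
```

```text
11.55 [0.6242 0.2232 0.3501] [ 1.7995e+02  4.0000e-02 -2.8030e+01] [ -1.4  -0.6 -12.1] [-0.028  0.175  0.018]
```

>>> drive_tool --commands '[{"gripper":1,"x":0,"y":0,"z":0,"wx":0,"wy":0,"wz":-0.015},{"gripper":1,"x":0,"y":0,"z":0,"wx":0,"wy":0,"wz":-0.03},{"gripper":1,"x":0,"y":0,"z":0,"wx":0,"wy":0,"wz":-0.045},{"gripper":1,"x":0,"y":0,"z":0,"wx":0,"wy":0,"wz":-0.06},{"gripper":1,"x":0,"y":0,"z":0,"wx":0,"wy":0,"wz":-0.075},{"gripper":1,"x":0,"y":0,"z":0,"wx":0,"wy":0,"wz":-0.09},{"gripper":1,"x":0,"y":0,"z":0,"wx":0,"wy":0,"wz":-0.1},{"gripper":1,"x":0,"y":0,"z":0,"wx":0,"wy":0,"wz":-0.1},{"gripper":1,"x":0,"y":0,"z":0,"wx":0,"wy":0,"wz":-0.1},{"gripper":1,"x":0,"y":0,"z":0,"wx":0,"wy":0,"wz":-0.1}]'

```text
clock: 12.55
position: [0.6245, 0.2233, 0.3501]
ee_rot: [180.0, 0.0, -22.3]
force: [0.6, 0.5, -15.6]
width: 0.132
grasp_force: 58.2
```

```bash
python3 s.py
```

```text
12.55 [0.6245 0.2233 0.3501] [179.99   0.   -22.3 ] [  0.6   0.5 -15.6] [ 0.168 -0.055 -0.076]
```

>>> drive_tool --commands '[{"gripper":1,"x":0,"y":0,"z":0.2,"wx":0,"wy":0,"wz":-0.015},{"gripper":1,"x":0,"y":0,"z":0.2,"wx":0,"wy":0,"wz":-0.03},{"gripper":1,"x":0,"y":0,"z":0.2,"wx":0,"wy":0,"wz":-0.045},{"gripper":1,"x":0,"y":0,"z":0.2,"wx":0,"wy":0,"wz":-0.06},{"gripper":1,"x":0,"y":0,"z":0.2,"wx":0,"wy":0,"wz":-0.075},{"gripper":1,"x":0,"y":0,"z":0.2,"wx":0,"wy":0,"wz":-0.09},{"gripper":1,"x":0,"y":0,"z":0.2,"wx":0,"wy":0,"wz":-0.1},{"gripper":1,"x":0,"y":0,"z":0.2,"wx":0,"wy":0,"wz":-0.1},{"gripper":1,"x":0,"y":0,"z":0.2,"wx":0,"wy":0,"wz":-0.1},{"gripper":1,"x":0,"y":0,"z":0.2,"wx":0,"wy":0,"wz":-0.1}]'

```text
clock: 13.55
position: [0.6246, 0.2233, 0.3502]
ee_rot: [-180.0, -0.0, -16.6]
force: [0.7, -0.7, -14.2]
width: 0.128
grasp_force: 58.5
```

```bash
python3 s.py
```

```text
13.55 [0.6246 0.2233 0.3502] [-1.800e+02 -1.000e-02 -1.657e+01] [  0.7  -0.7 -14.2] [ 0.037 -0.177 -0.115]
```

>>> drive_tool --commands '[{"gripper":1,"x":0,"y":0,"z":0.2,"wx":0,"wy":0,"wz":-0.015},{"gripper":1,"x":0,"y":0,"z":0.2,"wx":0,"wy":0,"wz":-0.03},{"gripper":1,"x":0,"y":0,"z":0.2,"wx":0,"wy":0,"wz":-0.045},{"gripper":1,"x":0,"y":0,"z":0.2,"wx":0,"wy":0,"wz":-0.06},{"gripper":1,"x":0,"y":0,"z":0.2,"wx":0,"wy":0,"wz":-0.075},{"gripper":1,"x":0,"y":0,"z":0.2,"wx":0,"wy":0,"wz":-0.09},{"gripper":1,"x":0,"y":0,"z":0.2,"wx":0,"wy":0,"wz":-0.1},{"gripper":1,"x":0,"y":0,"z":0.2,"wx":0,"wy":0,"wz":-0.1},{"gripper":1,"x":0,"y":0,"z":0.2,"wx":0,"wy":0,"wz":-0.1},{"gripper":1,"x":0,"y":0,"z":0.2,"wx":0,"wy":0,"wz":-0.1}]'

```text
clock: 14.55
position: [0.6247, 0.2233, 0.3503]
ee_rot: [-180.0, -0.0, -10.8]
force: [0.8, -1.3, -7.2]
width: 0.127
grasp_force: 59.3
```

```bash
python3 s.py
```

```text
14.55 [0.6247 0.2233 0.3503] [-1.7998e+02 -5.0000e-02 -1.0850e+01] [ 0.8 -1.3 -7.2] [-0.209 -0.284 -0.03 ]
```

>>> drive_tool --commands '[{"gripper":1,"x":0,"y":0,"z":-0.2,"wx":0,"wy":0,"wz":0},{"gripper":1,"x":0,"y":0,"z":-0.4,"wx":0,"wy":0,"wz":0},{"gripper":1,"x":0,"y":0,"z":-0.4,"wx":0,"wy":0,"wz":0},{"gripper":1,"x":0,"y":0,"z":-0.4,"wx":0,"wy":0,"wz":-0.02},{"gripper":1,"x":0,"y":0,"z":-0.4,"wx":0,"wy":0,"wz":-0.03},{"gripper":1,"x":0,"y":0,"z":-0.4,"wx":0,"wy":0,"wz":-0.04},{"gripper":1,"x":0,"y":0,"z":-0.4,"wx":0,"wy":0,"wz":-0.05},{"gripper":1,"x":0,"y":0,"z":-0.4,"wx":0,"wy":0,"wz":-0.05},{"gripper":1,"x":0,"y":0,"z":-0.4,"wx":0,"wy":0,"wz":-0.05},{"gripper":1,"x":0,"y":0,"z":-0.4,"wx":0,"wy":0,"wz":-0.05}]'

```text
clock: 15.55
position: [0.6245, 0.2235, 0.3505]
ee_rot: [-180.0, -0.0, -8.0]
force: [0.2, -0.8, -3.4]
width: 0.134
grasp_force: 60.2
```

```bash
python3 s.py
```

```text
15.55 [0.6245 0.2235 0.3505] [-1.7998e+02 -1.0000e-02 -7.9700e+00] [ 0.2 -0.8 -3.4] [0.093 0.028 0.012]
```

>>> drive_tool --commands '[{"gripper":1,"x":0,"y":0,"z":-0.4,"wx":0,"wy":0,"wz":0},{"gripper":1,"x":0,"y":0,"z":-0.8,"wx":0,"wy":0,"wz":0},{"gripper":1,"x":0,"y":0,"z":-1.2,"wx":0,"wy":0,"wz":0},{"gripper":1,"x":0,"y":0,"z":-1.6,"wx":0,"wy":0,"wz":0},{"gripper":1,"x":0,"y":0,"z":-2,"wx":0,"wy":0,"wz":0},{"gripper":1,"x":0,"y":0,"z":-2,"wx":0,"wy":0,"wz":0},{"gripper":1,"x":0,"y":0,"z":-2,"wx":0,"wy":0,"wz":0},{"gripper":1,"x":0,"y":0,"z":-2,"wx":0,"wy":0,"wz":0},{"gripper":1,"x":0,"y":0,"z":-2,"wx":0,"wy":0,"wz":0},{"gripper":1,"x":0,"y":0,"z":-2,"wx":0,"wy":0,"wz":0}]'

```text
clock: 16.55
position: [0.6245, 0.2234, 0.3523]
ee_rot: [-180.0, 0.0, -8.0]
force: [-0.9, 0.5, -3.3]
width: 0.134
grasp_force: 60.2
```

```bash
python3 s.py
```

```text
16.55 [0.6245 0.2234 0.3523] [-180.      0.     -7.97] [-0.9  0.5 -3.3] [0.151 0.148 0.048]
```

>>> drive_tool --commands '[{"gripper":1,"x":0,"y":0,"z":-0.7,"wx":0,"wy":0,"wz":0},{"gripper":1,"x":0,"y":0,"z":-1.6,"wx":0,"wy":0,"wz":0},{"gripper":1,"x":0,"y":0,"z":-2.5,"wx":0,"wy":0,"wz":0},{"gripper":1,"x":0,"y":0,"z":-3.4,"wx":0,"wy":0,"wz":0},{"gripper":1,"x":0,"y":0,"z":-4.3,"wx":0,"wy":0,"wz":0},{"gripper":1,"x":0,"y":0,"z":-5.2,"wx":0,"wy":0,"wz":0},{"gripper":1,"x":0,"y":0,"z":-6,"wx":0,"wy":0,"wz":0},{"gripper":1,"x":0,"y":0,"z":-6.5,"wx":0,"wy":0,"wz":0},{"gripper":1,"x":0,"y":0,"z":-7,"wx":0,"wy":0,"wz":0},{"gripper":1,"x":0,"y":0,"z":-7,"wx":0,"wy":0,"wz":0}]'

```text
clock: 17.55
position: [0.6244, 0.2234, 0.359]
ee_rot: [-180.0, 0.0, -8.0]
force: [-0.7, 0.8, -5.0]
width: 0.126
grasp_force: 59.8
```

```bash
python3 s.py
```

```text
17.55 [0.6244 0.2234 0.359 ] [-1.80e+02  1.00e-02 -7.97e+00] [-0.7  0.8 -5. ] [0.325 0.133 0.034]
```

>>> drive_tool --commands '[{"gripper":1,"x":0,"y":0,"z":-0.7,"wx":0,"wy":0,"wz":0},{"gripper":1,"x":0,"y":0,"z":-1.6,"wx":0,"wy":0,"wz":0},{"gripper":1,"x":0,"y":0,"z":-2.5,"wx":0,"wy":0,"wz":0},{"gripper":1,"x":0,"y":0,"z":-3.4,"wx":0,"wy":0,"wz":0},{"gripper":1,"x":0,"y":0,"z":-4.3,"wx":0,"wy":0,"wz":0},{"gripper":1,"x":0,"y":0,"z":-5.2,"wx":0,"wy":0,"wz":0},{"gripper":1,"x":0,"y":0,"z":-6,"wx":0,"wy":0,"wz":0},{"gripper":1,"x":0,"y":0,"z":-6.6,"wx":0,"wy":0,"wz":0},{"gripper":1,"x":0,"y":0,"z":-6.8,"wx":0,"wy":0,"wz":0},{"gripper":1,"x":0,"y":0,"z":-6.8,"wx":0,"wy":0,"wz":0}]'

```text
clock: 18.55
position: [0.6244, 0.2233, 0.366]
ee_rot: [180.0, 0.0, -8.0]
force: [-0.1, 2.2, -8.7]
width: 0.129
grasp_force: 59.3
```

```bash
python3 s.py
```

```text
18.55 [0.6244 0.2233 0.366 ] [ 1.80e+02  2.00e-02 -7.97e+00] [-0.1  2.2 -8.7] [0.481 0.046 0.035]
```

>>> drive_tool --commands '[{"gripper":1,"x":0,"y":-0.1,"z":0,"wx":0,"wy":0,"wz":-0.03},{"gripper":1,"x":0,"y":-0.2,"z":0,"wx":0,"wy":0,"wz":-0.08},{"gripper":1,"x":0,"y":-0.3,"z":0,"wx":0,"wy":0,"wz":-0.13},{"gripper":1,"x":0,"y":-0.4,"z":0,"wx":0,"wy":0,"wz":-0.18},{"gripper":1,"x":0,"y":-0.5,"z":0,"wx":0,"wy":0,"wz":-0.23},{"gripper":1,"x":0,"y":-0.6,"z":0,"wx":0,"wy":0,"wz":-0.28},{"gripper":1,"x":0,"y":-0.6,"z":0,"wx":0,"wy":0,"wz":-0.33},{"gripper":1,"x":0,"y":-0.6,"z":0,"wx":0,"wy":0,"wz":-0.37},{"gripper":1,"x":0,"y":-0.6,"z":0,"wx":0,"wy":0,"wz":-0.4},{"gripper":1,"x":0,"y":-0.6,"z":0,"wx":0,"wy":0,"wz":-0.4}]'

```text
clock: 19.55
position: [0.6247, 0.2232, 0.3659]
ee_rot: [179.9, 0.0, 15.0]
force: [-0.3, -1.1, -8.4]
width: 0.128
grasp_force: 59.3
```

```bash
python3 s.py
```

```text
19.55 [0.6247 0.2232 0.3659] [1.7995e+02 3.0000e-02 1.4970e+01] [-0.3 -1.1 -8.4] [-0.121  0.07   0.027]
```

>>> drive_tool --commands '[{"gripper":1,"x":0,"y":0,"z":0,"wx":0,"wy":0,"wz":-0.03},{"gripper":1,"x":0,"y":-0.1,"z":0,"wx":0,"wy":0,"wz":-0.06},{"gripper":1,"x":0,"y":-0.2,"z":0,"wx":0,"wy":0,"wz":-0.09},{"gripper":1,"x":0,"y":-0.3,"z":0,"wx":0,"wy":0,"wz":-0.12},{"gripper":1,"x":0,"y":-0.3,"z":0,"wx":0,"wy":0,"wz":-0.15},{"gripper":1,"x":0,"y":-0.3,"z":0,"wx":0,"wy":0,"wz":-0.18},{"gripper":1,"x":0,"y":-0.3,"z":0,"wx":0,"wy":0,"wz":-0.21},{"gripper":1,"x":0,"y":-0.3,"z":0,"wx":0,"wy":0,"wz":-0.24},{"gripper":1,"x":0,"y":-0.3,"z":0,"wx":0,"wy":0,"wz":-0.24},{"gripper":1,"x":0,"y":-0.3,"z":0,"wx":0,"wy":0,"wz":-0.24}]'

```text
clock: 20.55
position: [0.6245, 0.2244, 0.3661]
ee_rot: [-180.0, -0.0, 28.7]
force: [0.2, 0.6, -8.6]
width: 0.13
grasp_force: 59.4
```

```bash
python3 s.py
```

```text
20.55 [0.6245 0.2244 0.3661] [-1.7999e+02 -2.0000e-02  2.8700e+01] [ 0.2  0.6 -8.6] [0.015 0.038 0.064]
```

Now small steps until the stop shows in the wrist torque.

>>> drive_tool --commands '[{"gripper":1,"x":0,"y":0,"z":0,"wx":0,"wy":0,"wz":-0.01},{"gripper":1,"x":0,"y":0,"z":0,"wx":0,"wy":0,"wz":-0.02},{"gripper":1,"x":0,"y":0,"z":0,"wx":0,"wy":0,"wz":-0.03},{"gripper":1,"x":0,"y":0,"z":0,"wx":0,"wy":0,"wz":-0.04},{"gripper":1,"x":0,"y":0,"z":0,"wx":0,"wy":0,"wz":-0.05},{"gripper":1,"x":0,"y":0,"z":0,"wx":0,"wy":0,"wz":-0.06},{"gripper":1,"x":0,"y":0,"z":0,"wx":0,"wy":0,"wz":-0.06},{"gripper":1,"x":0,"y":0,"z":0,"wx":0,"wy":0,"wz":-0.06},{"gripper":1,"x":0,"y":0,"z":0,"wx":0,"wy":0,"wz":-0.06},{"gripper":1,"x":0,"y":0,"z":0,"wx":0,"wy":0,"wz":-0.06}]'

```text
clock: 21.55
position: [0.6245, 0.2243, 0.3661]
ee_rot: [-180.0, -0.0, 32.1]
force: [-0.3, 0.1, -9.6]
width: 0.129
grasp_force: 59.3
```

```bash
python3 s.py
```

```text
21.55 [0.6245 0.2243 0.3661] [-180.     -0.     32.14] [-0.3  0.1 -9.6] [ 0.252 -0.022  0.055]
```

>>> drive_tool --commands '[{"gripper":1,"x":0,"y":0,"z":0,"wx":0,"wy":0,"wz":-0.01},{"gripper":1,"x":0,"y":0,"z":0,"wx":0,"wy":0,"wz":-0.02},{"gripper":1,"x":0,"y":0,"z":0,"wx":0,"wy":0,"wz":-0.03},{"gripper":1,"x":0,"y":0,"z":0,"wx":0,"wy":0,"wz":-0.04},{"gripper":1,"x":0,"y":0,"z":0,"wx":0,"wy":0,"wz":-0.05},{"gripper":1,"x":0,"y":0,"z":0,"wx":0,"wy":0,"wz":-0.05},{"gripper":1,"x":0,"y":0,"z":0,"wx":0,"wy":0,"wz":-0.05},{"gripper":1,"x":0,"y":0,"z":0,"wx":0,"wy":0,"wz":-0.05},{"gripper":1,"x":0,"y":0,"z":0,"wx":0,"wy":0,"wz":-0.05},{"gripper":1,"x":0,"y":0,"z":0,"wx":0,"wy":0,"wz":-0.05}]'

```text
clock: 22.55
position: [0.6245, 0.2241, 0.3661]
ee_rot: [180.0, 0.0, 35.0]
force: [-1.0, 1.5, -8.5]
width: 0.131
grasp_force: 59.4
```

```bash
python3 s.py
```

```text
22.55 [0.6245 0.2241 0.3661] [1.7999e+02 1.0000e-02 3.5000e+01] [-1.   1.5 -8.5] [ 0.056 -0.001  0.057]
```

>>> drive_tool --commands '[{"gripper":1,"x":0,"y":0,"z":0,"wx":0,"wy":0,"wz":-0.01},{"gripper":1,"x":0,"y":0,"z":0,"wx":0,"wy":0,"wz":-0.02},{"gripper":1,"x":0,"y":0,"z":0,"wx":0,"wy":0,"wz":-0.03},{"gripper":1,"x":0,"y":0,"z":0,"wx":0,"wy":0,"wz":-0.04},{"gripper":1,"x":0,"y":0,"z":0,"wx":0,"wy":0,"wz":-0.05},{"gripper":1,"x":0,"y":0,"z":0,"wx":0,"wy":0,"wz":-0.05},{"gripper":1,"x":0,"y":0,"z":0,"wx":0,"wy":0,"wz":-0.05},{"gripper":1,"x":0,"y":0,"z":0,"wx":0,"wy":0,"wz":-0.05},{"gripper":1,"x":0,"y":0,"z":0,"wx":0,"wy":0,"wz":-0.05},{"gripper":1,"x":0,"y":0,"z":0,"wx":0,"wy":0,"wz":-0.05}]'

```text
clock: 23.55
position: [0.6245, 0.2241, 0.366]
ee_rot: [180.0, 0.0, 37.9]
force: [-0.9, -1.5, -8.4]
width: 0.129
grasp_force: 59.4
```

```bash
python3 s.py
```

```text
23.55 [0.6245 0.2241 0.366 ] [1.7999e+02 2.0000e-02 3.7860e+01] [-0.9 -1.5 -8.4] [-0.21   0.124 -0.033]
```

>>> drive_tool --commands '[{"gripper":1,"x":0,"y":0,"z":0,"wx":0,"wy":0,"wz":-0.01},{"gripper":1,"x":0,"y":0,"z":0,"wx":0,"wy":0,"wz":-0.02},{"gripper":1,"x":0,"y":0,"z":0,"wx":0,"wy":0,"wz":-0.03},{"gripper":1,"x":0,"y":0,"z":0,"wx":0,"wy":0,"wz":-0.04},{"gripper":1,"x":0,"y":0,"z":0,"wx":0,"wy":0,"wz":-0.04},{"gripper":1,"x":0,"y":0,"z":0,"wx":0,"wy":0,"wz":-0.04},{"gripper":1,"x":0,"y":0,"z":0,"wx":0,"wy":0,"wz":-0.04},{"gripper":1,"x":0,"y":0,"z":0,"wx":0,"wy":0,"wz":-0.04},{"gripper":1,"x":0,"y":0,"z":0,"wx":0,"wy":0,"wz":-0.04},{"gripper":1,"x":0,"y":0,"z":0,"wx":0,"wy":0,"wz":-0.04}]'

```text
clock: 24.55
position: [0.6245, 0.224, 0.366]
ee_rot: [180.0, 0.0, 40.1]
force: [-2.6, -4.8, -7.5]
width: 0.13
grasp_force: 59.6
```

```bash
python3 s.py
```

```text
24.55 [0.6245 0.224  0.366 ] [1.7999e+02 4.0000e-02 4.0140e+01] [-2.6 -4.8 -7.5] [-1.011  0.513 -0.462]
```

>>> drive_tool --commands '[{"gripper":1,"x":0,"y":0,"z":0,"wx":0,"wy":0,"wz":0.03},{"gripper":1,"x":0,"y":0,"z":0,"wx":0,"wy":0,"wz":0.06},{"gripper":1,"x":0,"y":0,"z":0,"wx":0,"wy":0,"wz":0.08},{"gripper":1,"x":0,"y":0,"z":0,"wx":0,"wy":0,"wz":0.08},{"gripper":1,"x":0,"y":0,"z":0.8,"wx":0,"wy":0,"wz":0.08},{"gripper":1,"x":0,"y":0,"z":1.6,"wx":0,"wy":0,"wz":0.08},{"gripper":1,"x":0,"y":0,"z":2.4,"wx":0,"wy":0,"wz":0.08},{"gripper":1,"x":0,"y":0,"z":3,"wx":0,"wy":0,"wz":0.08},{"gripper":1,"x":0,"y":0,"z":3,"wx":0,"wy":0,"wz":0.08},{"gripper":1,"x":0,"y":0,"z":3,"wx":0,"wy":0,"wz":0.08}]'

```text
clock: 25.55
position: [0.6246, 0.2245, 0.3633]
ee_rot: [-180.0, -0.1, 35.6]
force: [2.0, -0.7, -7.6]
width: 0.126
grasp_force: 59.4
```

```bash
python3 s.py
```

```text
25.55 [0.6246 0.2245 0.3633] [-1.7998e+02 -6.0000e-02  3.5580e+01] [ 2.  -0.7 -7.6] [ 0.067 -0.166 -0.058]
```

>>> drive_tool --commands '[{"gripper":1,"x":0,"y":0,"z":0.4,"wx":0,"wy":0,"wz":0},{"gripper":1,"x":0,"y":0,"z":0.8,"wx":0,"wy":0,"wz":0},{"gripper":1,"x":0,"y":0,"z":1.2,"wx":0,"wy":0,"wz":0},{"gripper":1,"x":0,"y":0,"z":1.6,"wx":0,"wy":0,"wz":0},{"gripper":1,"x":0,"y":0,"z":2,"wx":0,"wy":0,"wz":0},{"gripper":1,"x":0,"y":0,"z":2.3,"wx":0,"wy":0,"wz":0},{"gripper":1,"x":0,"y":0,"z":2.3,"wx":0,"wy":0,"wz":0},{"gripper":1,"x":0,"y":0,"z":2.3,"wx":0,"wy":0,"wz":0},{"gripper":1,"x":0,"y":0,"z":2.3,"wx":0,"wy":0,"wz":0},{"gripper":1,"x":0,"y":0,"z":2.3,"wx":0,"wy":0,"wz":0}]'

```text
clock: 26.55
position: [0.6246, 0.2244, 0.361]
ee_rot: [-180.0, -0.0, 35.6]
force: [1.7, 1.6, -5.2]
width: 0.129
grasp_force: 59.9
```

```bash
python3 s.py
```

```text
26.55 [0.6246 0.2244 0.361 ] [-1.7999e+02 -3.0000e-02  3.5580e+01] [ 1.7  1.6 -5.2] [ 0.516 -0.263 -0.009]
```

>>> drive_tool --commands '[{"gripper":1,"x":0,"y":0,"z":0.2,"wx":0,"wy":0,"wz":0},{"gripper":1,"x":0,"y":0,"z":0.4,"wx":0,"wy":0,"wz":0},{"gripper":1,"x":0,"y":0,"z":0.4,"wx":0,"wy":0,"wz":0},{"gripper":1,"x":0,"y":0,"z":0.4,"wx":0,"wy":0,"wz":0},{"gripper":1,"x":0,"y":0,"z":0.4,"wx":0,"wy":0,"wz":0},{"gripper":1,"x":0,"y":0,"z":0.4,"wx":0,"wy":0,"wz":0},{"gripper":1,"x":0,"y":0,"z":0.4,"wx":0,"wy":0,"wz":0},{"gripper":1,"x":0,"y":0,"z":0.4,"wx":0,"wy":0,"wz":0},{"gripper":1,"x":0,"y":0,"z":0.4,"wx":0,"wy":0,"wz":0},{"gripper":1,"x":0,"y":0,"z":0.4,"wx":0,"wy":0,"wz":0}]'

```text
clock: 27.55
position: [0.6246, 0.2244, 0.3608]
ee_rot: [180.0, -0.0, 35.6]
force: [-1.2, 1.8, 5.4]
width: 0.135
grasp_force: 61.4
```

```bash
python3 s.py; python3 m.py c | grep -v head
```

```text
27.55 [0.6246 0.2244 0.3608] [ 1.800e+02 -4.000e-02  3.558e+01] [-1.2  1.8  5.4] [ 0.56   0.21  -0.054]
27.55 [0.6246 0.2244 0.3608] [ 1.800e+02 -4.000e-02  3.558e+01] [-1.21  1.82  5.37] [ 0.56  0.21 -0.05]
scene body [0.6246 0.2243] 0.03 146
side body [0.6237 0.2244] 0.0287 169
side neck [0.6256 0.2036] 0.0207 11
```

View pics/mc.png

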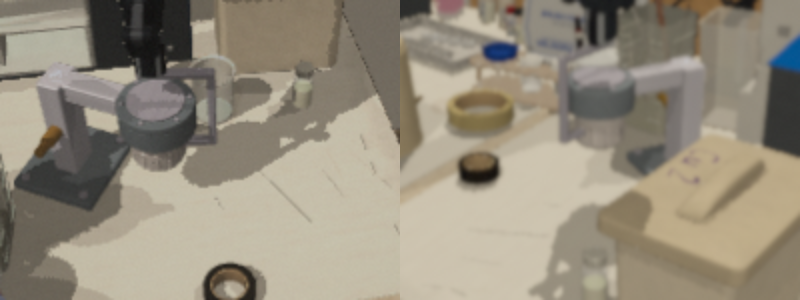

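The bowl is up in the head and resting on the pocket floor (left crop (160,140), right (600,115)). I release and withdraw.

>>> drive_tool --commands '[{"gripper":0.85,"x":0,"y":0,"z":-0.2,"wx":0,"wy":0,"wz":0},{"gripper":0.8,"x":0,"y":0,"z":-0.2,"wx":0,"wy":0,"wz":0},{"gripper":0.7,"x":0,"y":0,"z":-0.2,"wx":0,"wy":0,"wz":0},{"gripper":0.6,"x":0,"y":0,"z":-0.2,"wx":0,"wy":0,"wz":0},{"gripper":0.5,"x":0,"y":0,"z":-0.2,"wx":0,"wy":0,"wz":0},{"gripper":0.4,"x":0,"y":0,"z":-0.2,"wx":0,"wy":0,"wz":0},{"gripper":0.4,"x":0,"y":0,"z":-0.2,"wx":0,"wy":0,"wz":0},{"gripper":0.4,"x":0,"y":0,"z":-0.2,"wx":0,"wy":0,"wz":0},{"gripper":0.4,"x":0,"y":0,"z":-0.2,"wx":0,"wy":0,"wz":0},{"gripper":0.4,"x":0,"y":0,"z":-0.2,"wx":0,"wy":0,"wz":0}]'

```text
clock: 28.7
position: [0.6245, 0.2242, 0.3606]
ee_rot: [-180.0, 0.0, 35.6]
force: [-0.7, -1.3, 0.6]
width: 0.598
grasp_force: 0.0
```

>>> drive_tool --commands '[{"gripper":0.4,"x":0,"y":0,"z":-3,"wx":0,"wy":0,"wz":0},{"gripper":0.4,"x":0,"y":0,"z":-10,"wx":0,"wy":0,"wz":0},{"gripper":0.4,"x":0,"y":0,"z":-20,"wx":0,"wy":0,"wz":0},{"gripper":0.4,"x":0,"y":0,"z":-32,"wx":0,"wy":0,"wz":0},{"gripper":0.4,"x":0,"y":0,"z":-46,"wx":0,"wy":0,"wz":0},{"gripper":0.4,"x":0,"y":0,"z":-60,"wx":0,"wy":0,"wz":0},{"gripper":0.4,"x":0,"y":0,"z":-72,"wx":0,"wy":0,"wz":0},{"gripper":0.4,"x":0,"y":0,"z":-80,"wx":0,"wy":0,"wz":0},{"gripper":0.4,"x":0,"y":0,"z":-80,"wx":0,"wy":0,"wz":0},{"gripper":0.4,"x":0,"y":0,"z":-80,"wx":0,"wy":0,"wz":0}]'

```text
clock: 29.7
position: [0.6244, 0.2241, 0.4403]
ee_rot: [-180.0, 0.0, 35.6]
force: [0.1, -0.3, -0.7]
width: 0.6
grasp_force: 0.0
```

```bash
python3 m.py d | head -1
python3 - <<'E'
from h import *
for n in("scene","side","wrist"):
    P=np.load(f"pics/{n}dP.npy");im=cv2.imread(f"pics/{n}d.png")
    D=np.linalg.norm(P[...,:2]-[.6235,.2239],axis=2)
    q=P[(D<.03)&(P[...,2]>.175)&(P[...,2]<.24)&(im.max(2)<90)]
    if len(q): 
        t=q[q[:,2]>np.percentile(q[:,2],90)-.006]; print(n,len(q),"grip top z",np.percentile(q[:,2],95).round(4),cv2.minAreaRect(np.float32(t[:,:2]*1000)))
E
```

```text
29.7 [0.6244 0.2241 0.4403] [-1.800e+02  3.000e-02  3.557e+01] [ 0.15 -0.26 -0.68] [-0.05 -0.04  0.01]
scene 260 grip top z 0.2183 ((622.5738525390625, 226.88848876953125), (28.728025436401367, 10.830578804016113), 35.92456817626953)
side 172 grip top z 0.218 ((624.0250244140625, 219.10177612304688), (28.043264389038086, 9.778133392333984), 22.7257022857666)
wrist 829 grip top z 0.219 ((624.16943359375, 225.3811798095703), (29.643882751464844, 11.839384078979492), 35.923770904541016)
```

View pics/md.png

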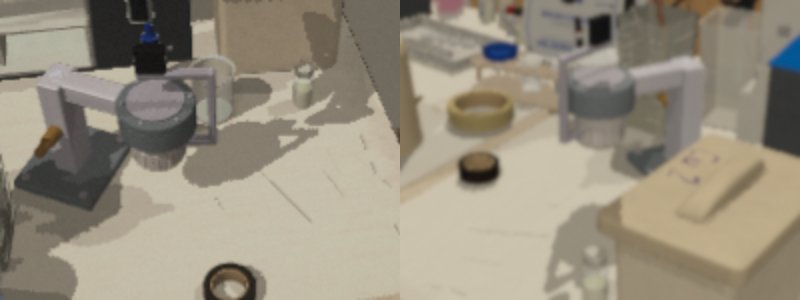

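The bowl hangs in the head, with the grip's top at z = 0.218 (so bowl_grip is about 82 mm above the mouth) and centred. The gripper is clear.

```bash
python3 -c "
from rig import ticket
print(ticket.hand_in())"
```

```text
the job is handed in; nothing more can be done
None
```

The filter bowl is up in the head with its lugs in the pockets and released: bowl_grip measures about 82 mm above head_mouth, roughly 1 to 2 mm off its axis, with the gripper clear. I handed the job in at about 30 s and no verdict came back.

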